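# Unlock the drill jig and hold its plate up level

## Robot

A 6-joint arm with a two-finger parallel gripper is mounted at the origin on the work surface. World frame = base frame: x ahead of the robot, y to its left, z up, the work surface at z = 0. Lengths are in m, angles in rad, forces in N, time in s.
With the tool pointing down it reaches from about 0.35 to 0.975 m from the base axis. Payload 4.9 kg.
Tool frame: the origin (TCP) lies at the very end of the fingers, on their centre line; the grasp point (between the pads) lies 19 mm behind it (ctrl.pinch_z is the distance from the TCP to the grasp point, in m); z points along the fingers, y is the line along which they close (so a half turn about z gives the same grasp; the last joint's range is limited). The gripper opens to 85 mm and grips with 20 to 120 N. Pads are 22 mm wide; open, the fingers measure 114 mm over their backs; the gripper's body (76 mm by 85 mm) begins 54 mm behind the grasp point. The pads swing forward as they close: fully open they stand 13 mm farther back than shut.
Start: joints at [1.071, 0.053, 1.613, -0, 1.476, -0.119], TCP at [0.232, 0.58, 0.211] pointing down, gripper open.
Joint ranges: [-3.01, 3.01], [-1.01, 2.22], [0.06, 2.58], [-1.02, 4.17], [0.09, 2.62], [-3.14, 3.14]. Speed limits (rad/s): [2.57, 2.57, 3.14, 3.14, 3.14, 3.14].

## Interface

Orientations are given as a rotation vector (axis times angle).
In Python, from station import ctrl, optics gives the robot as it stands. The module is installed in compiled form; this text tells all that it offers.
- The arm moves only by the shell command python3 -m handwheel 'ROWS' [OPENING] [FORCE]. ROWS is JSON, one flat list of numbers, 6 for each row, row after row: the shift along the tool's x, y, z in m, then the turn, a rotation vector about the tool's x, y, z in degrees. A call has 1 to 20 rows; each row shifts and turns the commanded pose from where the row before left it, along the tool's axes as they then stand; what a row does not reach is not made up. A row lasts 1/10 s, in which the tool goes at most 50 mm and 8.59 degrees, less where a joint would pass 70% of its speed; a pose out of reach is approached as far as the arm can. A call is refused whole if a number of a shift passes 0.05 or a number of a turn 8.59, either way. A call with a gripper value outside its range is refused whole. OPENING is the closure, from 0 (fully open) to 1 (shut), set as the call begins (- or left out, the last holds). The fingers move at their own pace and stop on an object; FORCE is the grip in N (left out, the last holds). Time passes only in rows, so rows that do not move let the fingers close. It gives the time, the measured TCP pose, the force and the opening at its end, in the units of the state.
- ctrl.get_obs(): the state, without advancing time (a new reading comes with each control period).
- optics.get_image(name): name is "side" or "top"; returns (picture, depth): 384x512x3 uint8, red, green, blue; 384x512 float32, m along the optical axis (not along the pixel's ray), 0 where there is no reading.
- optics.get_calibration(name): a dict with "fovy" (degrees; the focal length in pixels is half the picture's height over the tangent of half this angle, whatever the lens; pixels are square), "cx", "cy" (the principal point, pixels), "k1" (the pictures are not rectified: a ray, as slopes to the right and down, at radius r is drawn at 1 + k1 r^2 times it, then the intrinsics apply), "rvec" (rotation vector, rad) and "tvec" (3), from world to camera coordinates, as OpenCV has them. Camera axes: x right, y down, z forward; pixel columns grow to the right and rows downward; lengths in m; the calibration is good to about 2 mm. A picture is of the moment at which its call begins. get_calibration takes no time and is no camera call.
- ctrl.finish_job(): hands the job in, once; it reports no verdict.
The state is a dict: "t": time; "q": joint angles; "dq": joint speeds; "effort": joint torques, N m; "tool_pos": TCP position; "tool_rot": TCP orientation; "contact_force": force on the tool from outside, world axes, zero at the start; "wrist_torque": the same for the moment, N m; "opening": finger opening in m.
Only numpy, scipy, OpenCV 4.12 (cv2) and the standard library are available. Lean on these libraries where they do the work, as an engineer would, in place of code of your own. Each camera call takes 0.05 s, during which the arm holds its last target. There are 200 camera calls.

## Task

Turn the black clamp knob on the drill jig's plate anticlockwise to its stop, in line with the green dots, then lift the plate by the knob straight up off its pins, keeping it level, with the flange left seated and the other things on the table undisturbed. Finish while still holding the plate, level and still, right over the jig and about 10 cm above where it lay, so that a mate can take the flange out from under it.

Things in the scene. Friction and masses are not known exactly. Their poses are not given: they have to be found in the camera images.
- jig_base: Grey steel base of the drill jig, 226 x 150 mm (x, y), heavy, immovable. Origin: centre of its underside, on the table; z up. Two upright pins, 12 mm thick, at x = +84 and -84 mm, tops 67 mm above the table. A hollow post at its centre, top 44 mm up, has a slot along x for the clamp's foot.
- flange: Round steel pipe flange, 140 mm across, 18 mm thick, bore 53 mm, about 1.7 kg, lying loose around the centre post of the base under the jig plate; it must stay there. Origin: centre of its underside, 28 mm above the table.
- jig_plate: Aluminium plate 200 x 110 x 10 mm (x, y, z) lying on the flange; two holes, 1.2 mm play all round, fit over the pins, which stand 11 mm proud of it (rise 21 mm to clear). Four drill bushes stand 3 mm proud, 50 mm from its centre. Origin: centre of its underside, at the start 46 mm above the table, right over jig_base and with its yaw. About 0.7 kg with the knob, centre of mass under the knob.
- clamp_knob (a joint): Turn of the knob about the plate's z axis, rad, growing anticlockwise seen from above: 0 locked (red dots), 1.22 at the stop = released (bar along the plate's x, green dots). Bar's yaw = plate's yaw - 1.22 + this. Starts at 0 to 0.2, stays where left, turns at 0.15 N m. Its foot passes the slot only within about 0.1 rad of the stop; else the plate catches after 3 mm.
- knob_grip (a point): Centre of the knob's black tee bar, the place to grip: bar 52 mm long (this x axis), 16 mm thick between upright flat faces, 26 mm high, white line on top. Lies on the turning axis, 43 mm above the plate's underside, 89 mm above the table at the start. Under the bar are 20 mm of free height over the plate, beside a hub 26 mm across.
- chip_brush: Bench brush with wooden handle, 220 mm long, lying along its x axis, a bystander. Origin: its middle, on the table.
- chuck_key: Steel drill chuck key, a tee 100 mm wide and 102 mm long, lying on the table, a bystander. Origin: under the middle of its cross bar.
- oil_can: Red oil can, 72 mm across, with a brass spout reaching 55 mm out along its x and 143 mm high, a bystander. Origin: centre of its underside.
- done_flange: Finished steel flange, 140 mm across, 18 mm thick, lying on the table, a bystander. Origin: centre of its underside.
Things that resemble listed ones, but are neither listed nor needed, are in the scene too. What is shaped like the jig_plate but orange or purple is not meant.

How it is judged:
On the way, in this order (a step that is already met when the one before it is completed fails the run):
1. the clamp knob is turned to its stop while the plate still lies on its pins (value of joint clamp_knob above 1.08 rad and z of jig_plate in the frame of jig_base below 0.055 m), for 0.1 s.
2. the plate is lifted level off its pins (z of jig_plate in the frame of jig_base above 0.07 m and angle between jig_plate's own z axis and vertical below 0.12 rad), for 0.1 s.
At the end, for the whole second after the job is handed in: The jig plate is held in the fingers 70 to 140 mm above where it lay, within 40 mm sideways of the jig's centre, level within 5 degrees, still (under 20 mm/s, 0.15 rad/s) and touching neither base nor flange; the flange is within 6 mm of its start, each bystander within 20 mm (z of jig_plate in the frame of jig_base between 0.116 and 0.186 m and horizontal distance between jig_plate and jig_base below 0.04 m and angle between jig_plate's own z axis and vertical below 0.087 rad and linear speed of jig_plate below 0.02 m/s and angular speed of jig_plate below 0.15 rad/s and contact force between jig_plate and the fingers above 2 N and contact force between jig_plate and jig_base below 0.1 N and contact force between jig_plate and flange below 0.1 N and distance of flange from where it was at the start of the episode below 0.006 m and angle between flange's own z axis and vertical below 0.05 rad and distance of each of chip_brush, chuck_key, oil_can, done_flange from where it was at the start of the episode below 0.02 m); the arm keeps its last pose, push and grip.
It fails at once if the plate is tipped by more than 10 degrees (angle between jig_plate's own z axis and vertical above 0.175 rad).
It fails at once if the flange is lifted or pushed off its seat (distance of flange from where it was at the start of the episode above 0.012 m).
It fails at once if another thing on the table is disturbed (distance of any of chip_brush, chuck_key, oil_can, done_flange from where it was at the start of the episode above 0.02 m).
It also fails if it takes over 35 s, if anything falls off the work surface, if the arm or the gripper's body presses on something with over 40 N, if the wrist force passes 120 N, or if a joint passes its speed limit or range.

## Working session

There is one attempt and no reset: what is moved stays moved. The work goes in short steps, Python scripts to look and compute and a shell command to move; the robot and the scene stay as the last step left them, time stands still between calls to the robot, and variables do not carry over. Pictures are saved under pics/ and viewed, on a budget of 10 in all, crops included, one or two more only if the job needs it, and the job is handed in when it is done.

```bash
mkdir -p pics
cat > h.py <<'E'
import numpy as np, cv2
from station import ctrl, optics
def cal(n):
    c=optics.get_calibration(n); f=192/np.tan(np.radians(c['fovy'])/2)
    K=np.array([[f,0,c['cx']],[0,f,c['cy']],[0,0,1.]]); d=np.array([c['k1'],0,0,0,0.])
    return K,d,cv2.Rodrigues(np.array(c['rvec'],float))[0],np.array(c['tvec'],float)
def onplane(n,px,z):
    K,d,R,t=cal(n); p=cv2.undistortPoints(np.array(px,float).reshape(-1,1,2),K,d).reshape(-1,2)
    r=np.c_[p,np.ones(len(p))]@R; o=-R.T@t
    return o+r*((z-o[2])/r[:,2])[:,None]
def cloud(n,dep):
    K,d,R,t=cal(n); v,u=np.mgrid[:384,:512]
    p=cv2.undistortPoints(np.c_[u.ravel(),v.ravel()].astype(float).reshape(-1,1,2),K,d).reshape(-1,2)
    return ((np.c_[p,np.ones(len(p))]*dep.reshape(-1,1)-t)@R).reshape(384,512,3)
def proj(n,P):
    K,d,R,t=cal(n); return cv2.projectPoints(np.array(P,float).reshape(-1,1,3),cv2.Rodrigues(R)[0],t,K,d)[0].reshape(-1,2)
E
python3 - <<'E'
from h import *
for n in('top','side'):
    im,d=optics.get_image(n); np.savez(''+n+'0.npz',im=im,d=d)
    cv2.imwrite(f'pics/{n}0.png',cv2.resize(im[:,:,::-1],(800,600),interpolation=cv2.INTER_CUBIC))
    K,dd,R,t=cal(n);print(n,K[0,0],dd[0],-R.T@t)
o=ctrl.get_obs();print(o['t'],o['tool_pos'],o['tool_rot'],o['opening'])
E
```

```text
top 391.27867000877626 -0.007070437785784699 [ 0.33553157 -0.02146749  1.35904541]
side 453.98487584989573 -0.013551006117375194 [ 0.32269867 -0.86498378  1.04941148]
0.1 [0.23201644 0.5796918  0.20957572] [-5.94472372e-01 -3.08428029e+00  2.80746645e-03] 0.08513475512178321
```

View pics/top0.png

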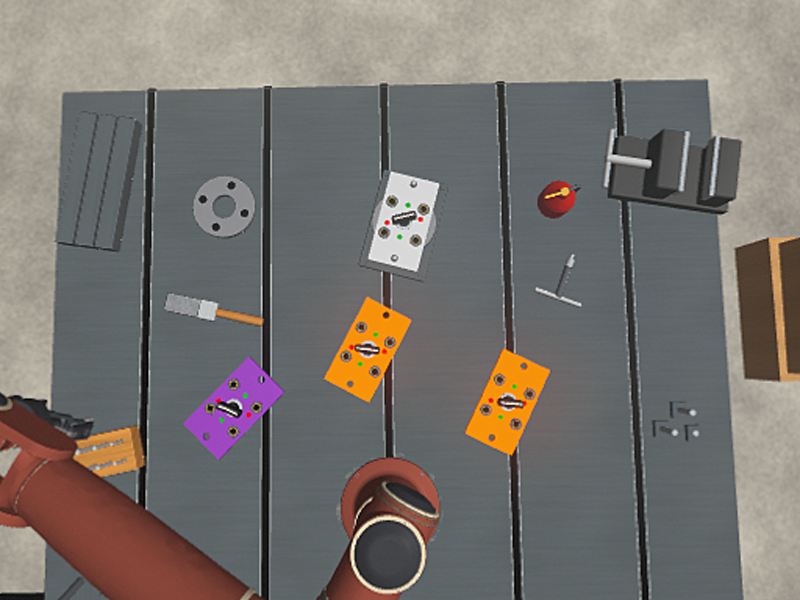

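View pics/side0.png

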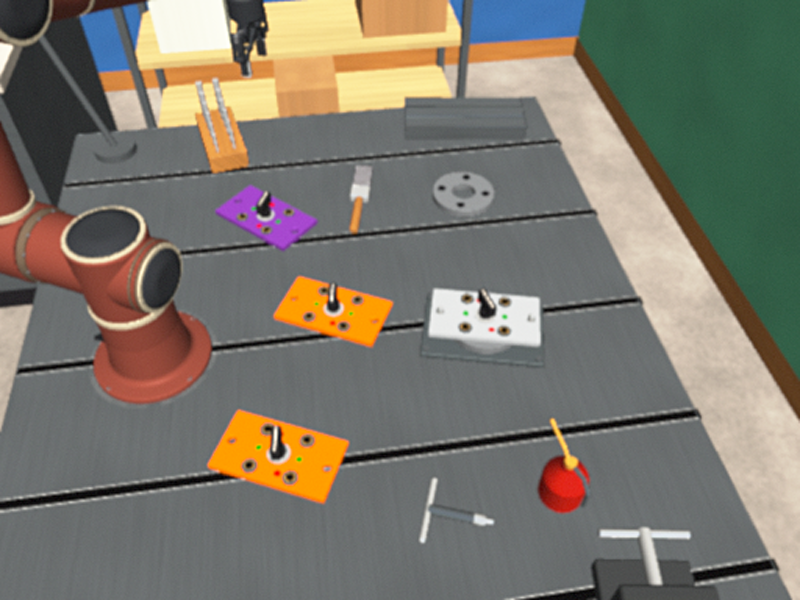

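The top view shows the jig's white plate centred near (404,220) in 800x600 pixels, with its pins at (413,184) and (394,258). The knob bar is at (404,218), close to the red dots. The orange and purple plates are decoys.

Run:
```python
from h import *
z=np.load('top0.npz'); im,d=z['im'],z['d']; C=cloud('top',d)
hsv=cv2.cvtColor(im,cv2.COLOR_RGB2HSV)
m=((hsv[...,1]<40)&(hsv[...,2]>190)).astype(np.uint8)
m[:100]=0;m[185:]=0;m[:,:225]=0;m[:,295:]=0
m=cv2.morphologyEx(m,cv2.MORPH_CLOSE,np.ones((9,9)))
c=max(cv2.findContours(m,0,2)[0],key=cv2.contourArea)
w=onplane('top',c.reshape(-1,2),.056)
r=cv2.minAreaRect((w[:,:2]*1000).astype(np.float32));b=cv2.boxPoints(r)
e=max(b[1]-b[0],b[2]-b[1],key=np.linalg.norm);e*=np.sign(e[0])
print('plate',r,'yaw',np.degrees(np.arctan2(e[1],e[0])))
print('pins@.067',onplane('top',[[413/1.5625,184/1.5625],[394/1.5625,258/1.5625]],.067))
# plate depth
print('plate z',np.nanmedian(C[...,2][(m>0)&(d>0)]))
# knob: points high
k=(C[...,2]>.088)&(C[...,2]<.115)&(m>0); P=C[k]
print('knob n',k.sum(),P.mean(0)); q=P[:,:2]-P[:,:2].mean(0);u,s,vt=np.linalg.svd(q);
print('bar yaw',np.degrees(np.arctan2(vt[0,1],vt[0,0])),s/np.sqrt(len(P)),np.ptp(q@vt.T,axis=0))
for lo,hi,n in((50,70,'green'),(0,8,'red')):
    mm=((hsv[...,0]>=lo)&(hsv[...,0]<=hi)&(hsv[...,1]>150)&(m>0)).astype(np.uint8)
    N,_,st,ce=cv2.connectedComponentsWithStats(mm)
    print(n,st[1:,4],onplane('top',ce[1:],.056).round(4).tolist())
cr=cv2.resize(im[105:180,225:290,::-1],None,fx=8,fy=8,interpolation=cv2.INTER_CUBIC);cv2.imwrite('pics/crop0.png',cr)
```

```text
plate ((601.2221069335938, -33.8902587890625), (113.22130584716797, 232.31341552734375), 75.93663787841797) yaw -14.063359
pins@.067 [[ 0.69348273 -0.06123784  0.067     ]
 [ 0.53278722 -0.01749782  0.067     ]]
plate z 0.05526844307640311
knob n 82 [ 0.61521344 -0.03866636  0.09937835]
bar yaw 104.04829571359303 [0.01465359 0.00481205] [0.05182217 0.01724042]
green [6 7] [[0.6509, -0.0477, 0.056], [0.5824, -0.0288, 0.056]]
red [7 7] [[0.6193, -0.0749, 0.056], [0.6138, -0.0023, 0.056]]
```

View pics/crop0.png

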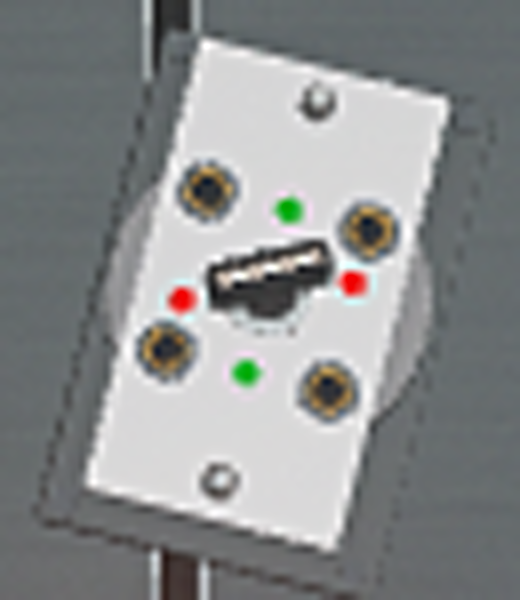

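Plate centre is about (0.616, -0.0385) and its yaw about -15.2°, with the green dots, red dots and pins agreeing. The bar yaw is about -76°, so the joint stands near 0.16 rad and needs about 61° anticlockwise. I'll fly over it at height and then turn.

```bash
python3 -m handwheel '[-0.0366,-0.027,0,0,0,0, -0.0366,-0.027,0,0,0,0, -0.0366,-0.027,0,0,0,0, -0.0366,-0.027,0,0,0,0, -0.0366,-0.027,0,0,0,0, -0.0366,-0.027,0,0,0,0, -0.0366,-0.027,0,0,0,0, -0.0366,-0.027,0,0,0,0, -0.0366,-0.027,0,0,0,0, -0.0366,-0.027,0,0,0,0, -0.0366,-0.027,0,0,0,0, -0.0366,-0.027,0,0,0,0, -0.0366,-0.027,0,0,0,0, -0.0366,-0.027,0,0,0,0, -0.0366,-0.027,0,0,0,0, -0.0366,-0.027,0,0,0,0, 0,0,0,0,0,0]' 0 60
python3 -m handwheel '[0,0,0,0,0,7.7, 0,0,0,0,0,7.7, 0,0,0,0,0,7.7, 0,0,0,0,0,7.7, 0,0,0,0,0,7.7, 0,0,0,0,0,7.7, 0,0,0,0,0,7.7, 0,0,0,0,0,0, 0,0,0,0,0,0]'
cat > st.py <<'E'
from h import *
import sys
from scipy.spatial.transform import Rotation as Ro
o=ctrl.get_obs();R=Ro.from_rotvec(o['tool_rot']).as_matrix();p=np.array(o['tool_pos'])
g=np.array(eval(sys.argv[1]))
print('t',o['t'],'p',p.round(4),'F',np.round(o['contact_force'],1),'M',np.round(o['wrist_torque'],2),'open',round(o['opening'],4),'q6',round(o['q'][5],2))
print('xyaw',np.degrees(np.arctan2(R[1,0],R[0,0])),'zaxis',R[:,2].round(4),'tool shift to go',(R.T@(g-p)).round(4))
E
python3 st.py '[.616,-.0385,.079]'
```

```text
t: 1.8
tool_pos: [0.6167, -0.043, 0.2095]
tool_rot: [-0.602, -3.083, 0.002]
contact_force: [0.0, 0.3, -1.2]
opening: 0.0854
t: 2.7
tool_pos: [0.615, -0.0381, 0.2103]
tool_rot: [-1.924, -2.483, 0.0]
contact_force: [-0.3, 0.1, -0.7]
opening: 0.0855
t 2.7 p [ 0.615  -0.0381  0.2103] F [-0.3  0.1 -0.7] M [0.03 0.05 0.06] open 0.0855 q6 -0.44
xyaw 104.46425506178855 zaxis [-7.e-04  2.e-04 -1.e+00] tool shift to go [-0.0007  0.0009  0.1313]
```

```bash
python3 -m handwheel '[0,0.0002,0.03,0,0,0, -0.0003,0.0002,0.03,0,0,0, -0.0003,0.0002,0.03,0,0,0, 0,0.0002,0.015,0,0,0, 0,0,0,0,0,0, 0,0,0,0,0,0]'
python3 st.py '[.616,-.0385,.079]'
python3 - <<'E'
from h import *
for n in('side','top'):
    im,d=optics.get_image(n); np.savez(n+'1.npz',im=im,d=d)
    u,v=proj(n,[.616,-.0385,.09])[0].astype(int)
    cv2.imwrite(f'pics/{n}1.png',cv2.resize(im[v-50:v+50,u-65:u+65,::-1],None,fx=5,fy=5,interpolation=cv2.INTER_CUBIC))
a=[cv2.imread(f'pics/{n}1.png')for n in('side','top')]
cv2.imwrite('pics/both1.png',cv2.resize(np.vstack(a),(390,600)))
E
```

```text
t: 3.3
tool_pos: [0.6169, -0.0389, 0.1067]
tool_rot: [1.927, 2.48, 0.001]
contact_force: [-1.3, 0.7, -0.1]
opening: 0.0857
t 3.3 p [ 0.6169 -0.0389  0.1067] F [-1.3  0.7 -0.1] M [ 0.03  0.01 -0.01] open 0.0857 q6 -0.43
xyaw 104.32407543144278 zaxis [ 1.1e-03 -2.0e-04 -1.0e+00] tool shift to go [ 0.0006 -0.0008  0.0277]
```

View pics/side1.png

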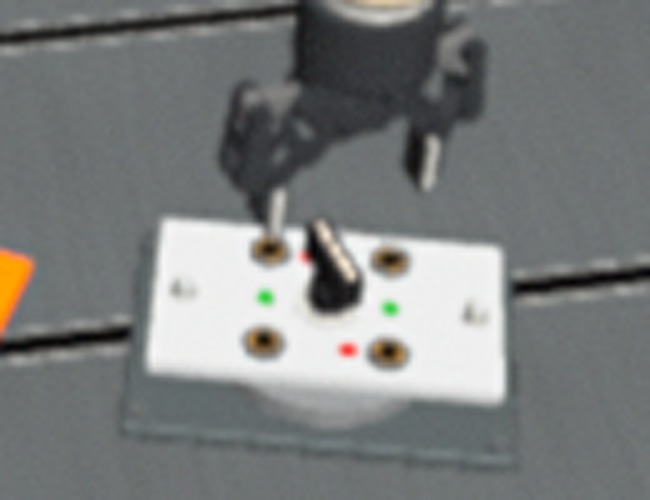

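The fingers straddle the bar: in the crop the tips are at (275,215) and (428,170) and the bar is near (335,260). Next I descend and close.

```bash
python3 -m handwheel '[0.0003,-0.0004,0.0135,0,0,0, 0.0003,-0.0004,0.0135,0,0,0, 0,0,0,0,0,0, 0,0,0,0,0,0]'
python3 st.py '[.616,-.0385,.079]'
python3 -m handwheel '[0,0,0,0,0,0, 0,0,0,0,0,0, 0,0,0,0,0,0, 0,0,0,0,0,0, 0,0,0,0,0,0, 0,0,0,0,0,0, 0,0,0,0,0,0, 0,0,0,0,0,0]' 1 60
python3 st.py '[.616,-.0385,.079]'
```

```text
t: 3.8
tool_pos: [0.6146, -0.0383, 0.0775]
tool_rot: [-1.927, -2.479, 0.002]
contact_force: [0.1, -0.0, 0.8]
opening: 0.0854
t 3.8 p [ 0.6146 -0.0383  0.0775] F [ 0.1 -0.   0.8] M [-0.02  0.04 -0.02] open 0.0854 q6 -0.43
xyaw 104.28479917471046 zaxis [-2.1e-03  4.0e-04 -1.0e+00] tool shift to go [-0.0005  0.0013 -0.0015]
t: 4.6
tool_pos: [0.6159, -0.0384, 0.0793]
tool_rot: [1.928, 2.479, 0.001]
contact_force: [1.4, 0.9, 1.7]
opening: 0.0124
t 4.6 p [ 0.6159 -0.0384  0.0793] F [1.4 0.9 1.7] M [ 0.18 -0.24 -0.07] open 0.0124 q6 -0.43
xyaw 104.27767227256797 zaxis [ 1.4e-03  1.0e-04 -1.0e+00] tool shift to go [-0.0001  0.0001  0.0003]
```

```bash
python3 -m handwheel '[0,0,0,0,0,-5, 0,0,0,0,0,-5, 0,0,0,0,0,-5, 0,0,0,0,0,-5, 0,0,0,0,0,-5, 0,0,0,0,0,0, 0,0,0,0,0,0]' 1 80
python3 st.py '[.616,-.0385,.079]'
python3 -m handwheel '[0,0,0,0,0,-5, 0,0,0,0,0,-5, 0,0,0,0,0,-5, 0,0,0,0,0,-5, 0,0,0,0,0,-5, 0,0,0,0,0,-5, 0,0,0,0,0,-4, 0,0,0,0,0,0, 0,0,0,0,0,0, 0,0,0,0,0,0]'
python3 st.py '[.616,-.0385,.079]'
python3 - <<'E'
from h import *
n='side'
im,d=optics.get_image(n)
u,v=proj(n,[.616,-.0385,.09])[0].astype(int)
cv2.imwrite(f'pics/{n}2.png',cv2.resize(im[v-50:v+50,u-65:u+65,::-1],None,fx=5,fy=5,interpolation=cv2.INTER_CUBIC))
E
```

```text
t: 5.3
tool_pos: [0.6153, -0.0388, 0.0793]
tool_rot: [-1.348, -2.838, 0.001]
contact_force: [-2.1, 0.0, 4.7]
opening: 0.0114
t 5.3 p [ 0.6153 -0.0388  0.0793] F [-2.1  0.   4.7] M [-0.05  0.38  0.01] open 0.0114 q6 -0.87
xyaw 129.1788844819552 zaxis [-4.e-04 -6.e-04 -1.e+00] tool shift to go [-0.0002  0.0007  0.0003]
t: 6.3
tool_pos: [0.6147, -0.0396, 0.0793]
tool_rot: [-0.46, -3.106, 0.004]
contact_force: [-5.5, -3.3, 6.7]
opening: 0.0114
t 6.3 p [ 0.6147 -0.0396  0.0793] F [-5.5 -3.3  6.7] M [-0.43  0.75 -0.02] open 0.0114 q6 -1.46
xyaw 163.1675272082465 zaxis [-0.002 -0.002 -1.   ] tool shift to go [-0.0009  0.0014  0.0003]
```

View pics/side2.png

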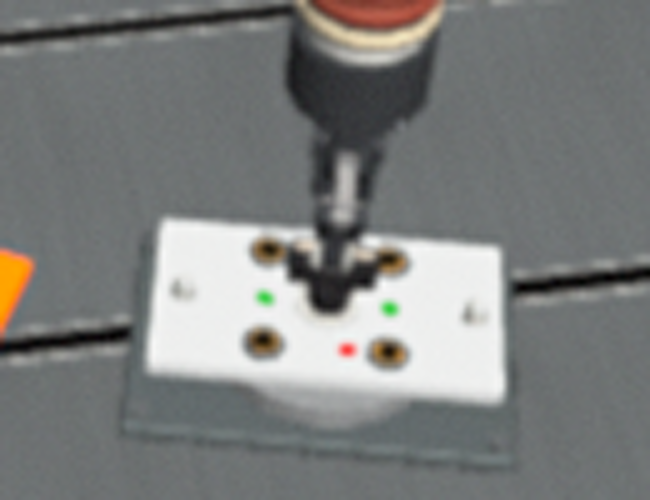

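The bar now lies along the green dots in the crop, at (265,298) and (390,308), and the plate is unmoved. I'll press a few degrees further to confirm the stop, and ease the sideways force.

```bash
python3 -m handwheel '[0.0005,-0.001,0,0,0,-2, 0,0,0,0,0,-2, 0,0,0,0,0,0, 0,0,0,0,0,0]'
python3 st.py '[.616,-.0385,.079]'
python3 -m handwheel '[0,0,0,0,0,-2, 0,0,0,0,0,-2, 0,0,0,0,0,0, 0,0,0,0,0,0]'
python3 st.py '[.616,-.0385,.079]'
```

```text
t: 6.75
tool_pos: [0.6147, -0.0397, 0.0793]
tool_rot: [0.352, 3.122, -0.001]
contact_force: [-0.8, -1.4, 5.2]
opening: 0.0114
t 6.75 p [ 0.6147 -0.0397  0.0793] F [-0.8 -1.4  5.2] M [-0.09  0.3  -0.23] open 0.0114 q6 -1.53
xyaw 167.13840413088363 zaxis [ 0.e+00 -6.e-04 -1.e+00] tool shift to go [-0.0011  0.0014  0.0003]
t: 7.15
tool_pos: [0.6148, -0.0396, 0.0793]
tool_rot: [0.245, 3.132, -0.0]
contact_force: [-1.5, 0.1, 5.0]
opening: 0.0114
t 7.15 p [ 0.6148 -0.0396  0.0793] F [-1.5  0.1  5. ] M [-0.11  0.2  -0.76] open 0.0114 q6 -1.6
xyaw 171.0437217344217 zaxis [ 4.e-04 -2.e-04 -1.e+00] tool shift to go [-0.001   0.0013  0.0003]
```

The moment reached -0.76 N m, so the knob is at its stop. I'll ease back and begin the lift.

```bash
python3 -m handwheel '[0,0,0,0,0,1.5, 0,0,0,0,0,1.5, 0,0,0,0,0,0, 0,0,0,0,0,0]' 1 100
python3 st.py '[.616,-.0385,.079]'
python3 -m handwheel '[0,0,-0.002,0,0,0, 0,0,-0.002,0,0,0, 0,0,-0.002,0,0,0, 0,0,-0.002,0,0,0, 0,0,0,0,0,0, 0,0,0,0,0,0]'
python3 st.py '[.616,-.0385,.079]'
```

```text
t: 7.55
tool_pos: [0.6148, -0.0396, 0.0794]
tool_rot: [0.325, 3.124, -0.001]
contact_force: [-1.9, 0.2, 5.5]
opening: 0.0101
t 7.55 p [ 0.6148 -0.0396  0.0794] F [-1.9  0.2  5.5] M [-0.15  0.35 -0.33] open 0.0101 q6 -1.55
xyaw 168.1315477074023 zaxis [ 3.e-04 -5.e-04 -1.e+00] tool shift to go [-0.001   0.0014  0.0004]
t: 8.15
tool_pos: [0.6137, -0.0392, 0.0858]
tool_rot: [-0.321, -3.123, -0.0]
contact_force: [1.0, -1.2, -10.7]
opening: 0.0098
t 8.15 p [ 0.6137 -0.0392  0.0858] F [  1.   -1.2 -10.7] M [-0.18 -0.3  -0.33] open 0.0098 q6 -1.55
xyaw 168.27107263655174 zaxis [-2.2e-03  3.0e-04 -1.0e+00] tool shift to go [-0.0021  0.0011  0.0068]
```

```bash
python3 -m handwheel '[0,0,-0.002,0,0,0, 0,0,-0.002,0,0,0, 0,0,-0.002,0,0,0, 0,0,-0.002,0,0,0, 0,0,0,0,0,0, 0,0,0,0,0,0]'
python3 st.py '[.616,-.0385,.079]'
python3 - <<'E'
from h import *
n='side'
im,d=optics.get_image(n)
u,v=proj(n,[.616,-.0385,.09])[0].astype(int)
cv2.imwrite(f'pics/{n}3.png',cv2.resize(im[v-50:v+50,u-65:u+65,::-1],None,fx=5,fy=5,interpolation=cv2.INTER_CUBIC))
E
```

```text
t: 8.75
tool_pos: [0.6147, -0.0393, 0.0954]
tool_rot: [0.321, 3.125, -0.0]
contact_force: [0.3, -0.3, -6.2]
opening: 0.0097
t 8.75 p [ 0.6147 -0.0393  0.0954] F [ 0.3 -0.3 -6.2] M [-0.06  0.04 -0.25] open 0.0097 q6 -1.55
xyaw 168.28460306781932 zaxis [ 3.e-04 -0.e+00 -1.e+00] tool shift to go [-0.0011  0.001   0.0164]
```

View pics/side3.png

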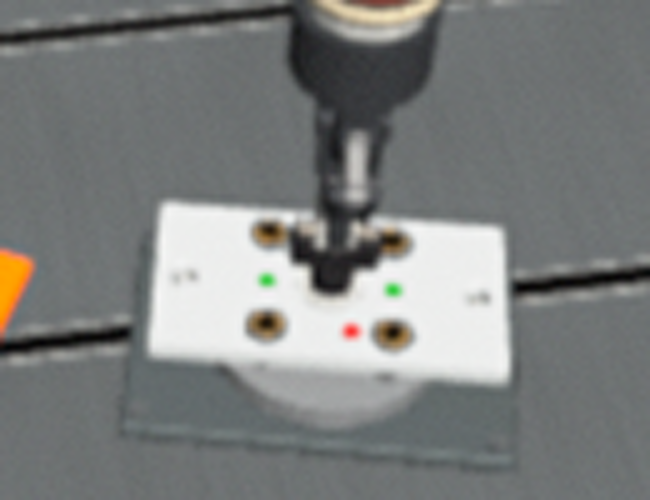

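The plate has risen level: its front edge moved from about y=375–400 to 357–380 in the crop, while the flange and base stayed put. The load is about 6 N, close to the plate's weight. Next comes the rest of the lift.

```bash
python3 -m handwheel '[0,0,-0.003,0,0,0, 0,0,-0.004,0,0,0, 0,0,-0.006,0,0,0, 0,0,-0.008,0,0,0, 0,0,-0.01,0,0,0, 0,0,-0.01,0,0,0, 0,0,-0.01,0,0,0, 0,0,-0.01,0,0,0, 0,0,-0.01,0,0,0, 0,0,-0.007,0,0,0, 0,0,-0.004,0,0,0, 0,0,-0.002,0,0,0, 0,0,0,0,0,0, 0,0,0,0,0,0, 0,0,0,0,0,0, 0,0,0,0,0,0, 0,0,0,0,0,0]'
python3 st.py '[.616,-.0385,.179]'
python3 - <<'E'
from h import *
im,d=optics.get_image('side'); C=cloud('side',d)
hsv=cv2.cvtColor(im,cv2.COLOR_RGB2HSV)
m=(hsv[...,1]<40)&(hsv[...,2]>190)&(abs(C[...,2]-.156)<.03)&(np.hypot(C[...,0]-.616,C[...,1]+.0385)<.12)
P=C[m];c=P.mean(0);u,s,v=np.linalg.svd(P-c,full_matrices=False);n=v[2]*np.sign(v[2,2])
print('plate top',len(P),c,'tilt deg',np.degrees(np.arccos(n[2])))
cv2.imwrite('pics/side4.png',cv2.resize(im[:,:,::-1],(800,600),interpolation=cv2.INTER_CUBIC))
E
```

```text
t: 10.5
tool_pos: [0.6145, -0.0393, 0.1784]
tool_rot: [-0.321, -3.125, -0.0]
contact_force: [0.4, 0.5, -6.9]
opening: 0.01
t 10.5 p [ 0.6145 -0.0393  0.1784] F [ 0.4  0.5 -6.9] M [0.   0.   0.01] open 0.01 q6 -1.55
xyaw 168.27949110863787 zaxis [-4.e-04  1.e-04 -1.e+00] tool shift to go [-0.0013  0.0011 -0.0006]
plate top 1729 [ 0.61358004 -0.05343582  0.15266856] tilt deg 0.6601166763103491
```

View pics/side4.png

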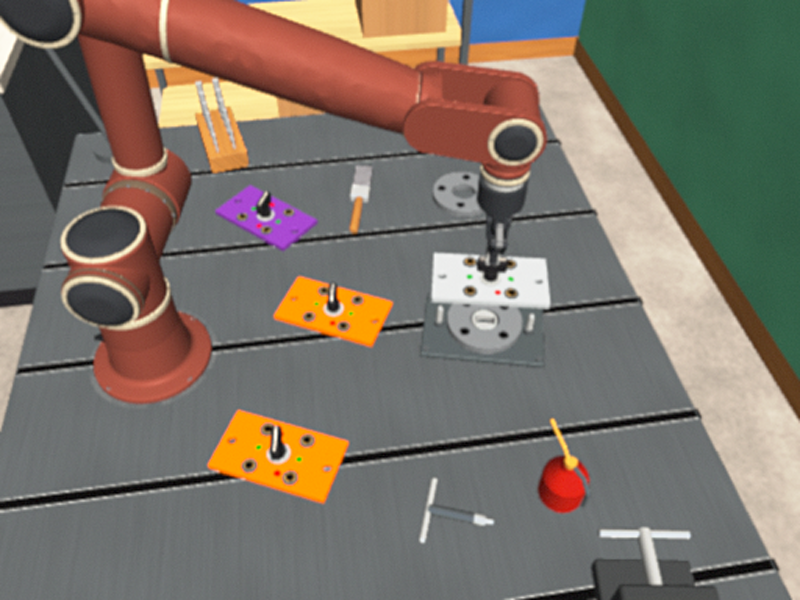

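The plate is held level at (490,278), about 10 cm up. The flange is seated around the post at (485,320), and the bystanders are where they were. I'm handing in.

```bash
python3 -m handwheel '[0,0,0,0,0,0, 0,0,0,0,0,0, 0,0,0,0,0,0]'; python3 -c "
from station import ctrl;print(ctrl.finish_job())"
```

```text
t: 10.85
tool_pos: [0.6146, -0.0393, 0.1787]
tool_rot: [0.321, 3.125, -0.0]
contact_force: [0.1, 0.9, -7.7]
opening: 0.0099
the job is handed in; nothing more can be done
None
```

I turned the knob anticlockwise to its stop and lifted the plate straight up off its pins. I handed the job in at 10.85 s with the plate still held over the jig; the hand-in gives no verdict.

**Stop:** the moment about the vertical rose to -0.76 N m as I pressed against the stop. I then eased back 3° before lifting.

**Plate at the end:**
- **Height:** the tool rose 99 mm. Depth put the plate's top face at 0.153 m, about 97 mm above where it lay.
- **Level:** the plate's tilt measured 0.7°.
- **Load:** 7 to 8 N on the tool, about the plate's weight, so I take it to be hanging free.
- **Sideways:** the tool stayed within about 2 mm of the jig's measured centre.

**Flange and bystanders:** the last side picture shows the flange seated around the post and the chip brush, chuck key, oil can and finished flange where they were. I judged this by eye and did not measure their shifts.

**Disagreements:**
- **Gripper opening:** it read 10 to 12 mm on the 16 mm bar throughout, which I did not explain. The grip held.
- **Tool yaw:** it ended about 3° past the estimated plate yaw, probably from a little twist or play in the grip.

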